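# Open the two-stage vacuum valve fully, then start the pump

## Robot

A 7-joint arm with a two-finger parallel gripper is mounted at the origin on a cart in front of the work surface, level with it; the furniture and walls round the work are solid. World frame = base frame: x ahead of the robot, y to its left, z up, the work surface at z = 0. Lengths are in m, angles in rad, forces in N, time in s.
With the tool pointing down it reaches from about 0.35 to 0.9 m from the base axis. Payload 7.2 kg.
Tool frame: the origin (TCP) lies midway between the tips of the shut fingers; the grasp point (between the pads) lies 19 mm behind it; z points along the fingers, y is the line along which they close (so a half turn about z gives the same grasp; the last joint's range is limited). The gripper opens to 88 mm and grips with 3 to 60 N. Pads are 20 mm wide; open, the fingers measure 115 mm over their backs; the gripper's body (75 mm by 178 mm) begins 61 mm behind the grasp point.
Start: joints at [1.041, 0.411, -0.013, 1.596, 0.006, 1.134, -0.082], TCP at [0.278, -0.56, 0.223] pointing down, gripper open.
Joint ranges: [-2.95, 2.95], [-0.29, 1.99], [-1.47, 1.44], [0.14, 2.54], [-1.03, 4.17], [0.13, 1.85], [-2.86, 2.86]. Speed limits (rad/s): [2.39, 2.39, 3.01, 3.01, 3.14, 3.14, 3.14].

## Interface

Orientations are given as a rotation vector (axis times angle).
In Python, from rig import env gives the robot as it stands. Calls block until the motion is done:
- env.move_ptp(position, orientation): joint-space move of the TCP to a pose.
- env.movel(position, rotation=None, speed=0.15): straight line of the TCP; rotation=None keeps the orientation; speed is the mean speed in m/s.
- env.move_joints(angles): joint-space move.
- env.command_gripper(opening): finger opening in m; the grip force is fixed at half the most; returns when the fingers have stopped.
- env.hold(seconds).
- env.inverse_kinematics(position, orientation): joint angles nearest the present ones, or None.
- env.get_image(name): name is "scene" or "top" or "wrist"; returns a dict with "frame" (420x560x3 uint8, blue, green, red), "range_z" (420x560 float32, m along the optical axis (not along the pixel's ray), 0 where there is no reading), "vfov" (degrees; the focal length in pixels is half the picture's height over the tangent of half this angle, whatever the lens; pixels are square), "cx", "cy" (the principal point, pixels), "k1" (the pictures are not rectified: a ray, as slopes to the right and down, at radius r is drawn at 1 + k1 r^2 times it, then the intrinsics apply), "R" (3x3) and "t" (3): a world point X has camera coordinates R X + t; the wrist camera has in their place "T_tool_cam" (4x4, takes a point from camera to tool coordinates, whose origin is the TCP and whose axes are the flange's). Camera axes: x right, y down, z forward; pixel columns grow to the right and rows downward; lengths in m; the calibration is good to about 2 mm. A picture is of the moment at which its call begins: read the wrist's pose just before it.
A pose or a line that the arm cannot do raises env.PlanningError and nothing moves.
- env.sign_off(): hands the job in; it is judged then, once.
Trained networks look in a picture, given as the dict that the camera call returned (one of the last four; its "shot" number tells which), for a name from the list of things; names that differ only in an ending like _2 or _b are one class to them, and where a whole thing is asked for, a point or a joint stands for the part that bears it (a point fixed in the world has none). Each returns a list of dicts, best first, with "confidence" (0 to 1); they miss things now and then, are a little off and sometimes report something else, mostly with a low value. They report only what shows in the picture. A call takes as long as a camera call. They do not tell look-alikes from the thing itself.
- env.masks_of(label, picture): "mask" (420x560 bool, what is visible of it) and "point" ([column, row] in pixels, amid what is visible of it).
- env.spot_point(label, picture): "point" ([column, row] in pixels: a listed point, or the origin of a listed thing).
Readings, each from a call of its own:
- env.read_time_s(): time.
- env.read_joints(): joint angles.
- env.read_qd(): joint speeds.
- env.read_tau(): joint torques, N m.
- env.read_tool_pos(): TCP position.
- env.read_tcp_rot(): TCP orientation.
- env.read_force(): force on the tool from outside, world axes, zero at the start.
- env.read_ft_torque(): the same for the moment, N m.
- env.read_finger_gap(): finger opening in m.
- env.read_grasp_force(): force on a finger pad.
Only numpy, scipy, OpenCV 4.12 (cv2) and the standard library are available. Lean on these libraries where they do the work, as an engineer would, in place of code of your own. Each camera call takes 0.05 s, during which the arm holds its last target. There are 200 camera calls.

## Task

Two identical two-stage vacuum valves with upright levers stand on the bench. On the valve that has the tall brown bottle standing right behind it, push the lever away past its first click, all the way to its second stop, and only then press the start button on the small grey box fully down and let go of it. Only push with the fingers: do not pinch or lift anything, and leave the other lever and the bottle, beaker, vials and dish standing where they are.

Things in the scene. Friction and masses are not known exactly. Their poses are not given: they have to be found in the camera images.
- bottle_valve: The valve to operate: fixed block, base 150 x 86 mm (x by y), two round aluminium cheeks up to 85 mm high; origin at the centre of its underside on the worktop; its x axis (within 0.25 rad of world x) is the way the lever is pushed, and the brown bottle stands about 140 mm along it. The lever pivots 45 mm above the origin about the valve's y axis.
- bottle_lever (a joint): Angle of that lever (rad). 0: off, leaning 0.55 towards valve -x (start); 0.55: first detent, upright; 1.10: second stop, hard, leaning 0.55 towards valve +x. About 5 to 10 N on the crossbar to leave 0 and again to leave the first detent. Released from 0.16 to 0.94 it springs to the first detent; beyond 1.00 on to the second stop, where it stays. It resists knocks: meet it slowly.
- bottle_bar (a point): Centre of the black crossbar on top of that lever, 100 mm from the pivot; 96 mm wide along valve y, 24 mm along the lever, 18 mm thick. At the second stop it is 52 mm to the +x side of the pivot, 130 mm above the worktop (off: 52 mm to the -x side; first detent: 145 mm high). Flat steel stem below, 36 x 10 mm. Pressing its -x and +x halves at once is pinching.
- beaker_valve: The other, identical valve, with the beaker about 140 mm behind it (along its x): leave alone. Origin at the centre of its underside.
- beaker_bar (a point): Centre of the crossbar of the other lever, which stands upright in its first detent: leave alone.
- start_box: Fixed grey box 100 x 85 x 50 mm with the only push button in the middle of its top; origin at the centre of its underside.
- start_button_top (a point): Centre of the upper face of the round grey button, 32 mm across, about 67 mm above the worktop; it is pressed straight down.
- start_button (a joint): Travel of the button (m): 0 released, 0.006 fully down, which takes 5 N; it springs back.
- brown_bottle: Loose brown bottle with an orange cap, 66 mm across, 147 mm tall, behind the valve to operate; origin at the centre of its underside.
- beaker: Loose glass beaker 73 mm across, 90 mm tall, behind the other valve; origin at the centre of its underside.
- vial: Loose vial with a blue cap, 24 mm across, 50 mm tall, between the left and middle devices; origin at the centre of its underside.
- pump_vial: Loose vial with a yellow cap, 27 mm across, 56 mm tall, between the middle and right devices; origin at the centre of its underside.
- petri: Loose petri dish 90 mm across, 15 mm high, farther back between the middle and right devices; origin at the centre of its underside.
Not all that is in view belongs to the job. What is shaped like the start_box but pink or red is not meant.

How it is judged:
By the outcome, as a careful person would: the job done as asked, in the order asked, and still so for the second after the job is handed in, with the robot touching nothing.
It also fails if it takes over 43 s, if anything falls off the work surface, if the arm or the gripper's body presses on something with over 40 N, if the wrist force passes 120 N, or if a joint passes its speed limit or range.

## Working session

There is one attempt and no reset: what is moved stays moved. The work goes in short steps, each a Python script; the robot and the scene stay as the last script left them, time stands still between calls to the robot, and variables do not carry over. Pictures are saved under pics/ and viewed, at most 10 in all, crops included, and the job is handed in when it is done.

```bash
mkdir -p pics; ls
cat > h.py <<'E'
import numpy as np, cv2
from rig import env
def unproj(p,c,z=None,h=None):
    f=210/np.tan(np.radians(p["vfov"])/2)
    d=np.array([(c[0]-p["cx"])/f,(c[1]-p["cy"])/f]); u=d.copy()
    for _ in range(20): u=d/(1+p["k1"]*(u@u))
    r=np.array([u[0],u[1],1.]); R=np.array(p["R"]);t=np.array(p["t"])
    o=-R.T@t; v=R.T@r
    if h is not None: return o+v*(h-o[2])/v[2]
    if z is None: z=p["range_z"][int(round(c[1])),int(round(c[0]))]
    return o+v*z
E
python3 - <<'E'
from h import *
print(env.read_time_s(), env.read_tcp_rot())
H=dict(bottle_valve=0,bottle_bar=None,beaker_valve=0,beaker_bar=.145,start_box=0,start_button_top=.067,brown_bottle=0,beaker=0,vial=0,pump_vial=0,petri=0)
for cam in("scene","top"):
    p=env.get_image(cam); cv2.imwrite(f"pics/{cam}.png",p["frame"])
    print(cam, "campos",(-np.array(p["R"]).T@p["t"]).round(3))
    for k,h in H.items():
        for d in env.spot_point(k,p)[:3]:
            print(k,round(d["confidence"],2),np.round(d["point"],1),unproj(p,d["point"],h=h if h is not None else .130).round(3),unproj(p,d["point"]).round(3))
print(env.read_time_s())
E
```

```text
pics
0.0 [-3.05671262e+00 -7.18724600e-01  6.88805180e-04]
scene campos [-0.408 -0.804  0.883]
bottle_valve 0.74 [223.7 219.4] [0.486 0.226 0.   ] [0.453 0.188 0.033]
bottle_bar 0.72 [211.5 189.3] [0.436 0.215 0.13 ] [0.425 0.201 0.141]
bottle_bar 0.52 [380.1 246.8] [ 0.532 -0.287  0.13 ] [ 0.508 -0.3    0.149]
beaker_valve 0.66 [374.5 291.3] [ 0.523 -0.293  0.   ] [ 0.489 -0.312  0.032]
beaker_bar 0.9 [379.1 245.4] [ 0.516 -0.292  0.145] [ 0.509 -0.296  0.151]
beaker_bar 0.29 [263.2 227.2] [ 0.383 -0.04   0.145] [0.529 0.102 0.008]
start_box 0.72 [261.3 281.2] [ 0.355 -0.059  0.   ] [ 0.321 -0.093  0.039]
start_box 0.64 [284.4 246.8] [ 0.508 -0.002 -0.   ] [ 0.467 -0.037  0.039]
start_box 0.62 [195.6 192. ] [0.534 0.415 0.   ] [0.494 0.364 0.037]
start_button_top 0.59 [196.1 173.8] [0.54  0.412 0.067] [0.53  0.399 0.075]
start_button_top 0.46 [287.  227.1] [ 0.512 -0.006  0.067] [ 0.506 -0.011  0.072]
start_button_top 0.46 [260.5 260.2] [ 0.355 -0.058  0.067] [ 0.351 -0.061  0.071]
brown_bottle 0.82 [250.5 195.9] [0.641 0.267 0.   ] [0.611 0.236 0.025]
beaker 0.86 [400.7 264.2] [ 0.
[... 902 characters left out ...]
 209.6] [0.522 0.401 0.   ] [0.514 0.383 0.068]
start_button_top 0.57 [292.7 212.7] [ 0.513 -0.022  0.067] [ 0.512 -0.022  0.075]
start_button_top 0.39 [306.1 268.2] [ 0.355 -0.062  0.067] [ 0.355 -0.062  0.075]
brown_bottle 0.73 [200.6 175.2] [0.63  0.259 0.   ] [0.61 0.24 0.11]
beaker 0.66 [380.1 168.9] [ 0.661 -0.289  0.   ] [ 0.659 -0.288  0.005]
beaker 0.3 [201.4 237.1] [0.442 0.249 0.   ] [0.433 0.226 0.144]
vial 0.43 [247.6 212.2] [0.52  0.112 0.   ] [0.356 0.012 1.44 ]
vial 0.17 [393.1 209.1] [ 0.537 -0.328  0.   ] [ 0.517 -0.289  0.163]
pump_vial 0.54 [336.4 226.7] [ 0.481 -0.156  0.   ] [ 0.477 -0.151  0.04 ]
petri 0.8 [340.8 187.7] [ 0.6   -0.168  0.   ] [ 0.597 -0.166  0.019]
1.2
```

```bash
python3 -c "
import cv2,numpy as np
a=cv2.imread('pics/scene.png');b=cv2.imread('pics/top.png')
a=a[130:330,150:450];b=b[140:300,120:420]
cv2.imwrite('pics/both.png',np.vstack([cv2.resize(a,None,fx=1.6,fy=1.6,interpolation=2),cv2.resize(b,None,fx=1.6,fy=1.6,interpolation=2)]))"
```

```text
(no output)
```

View pics/both.png

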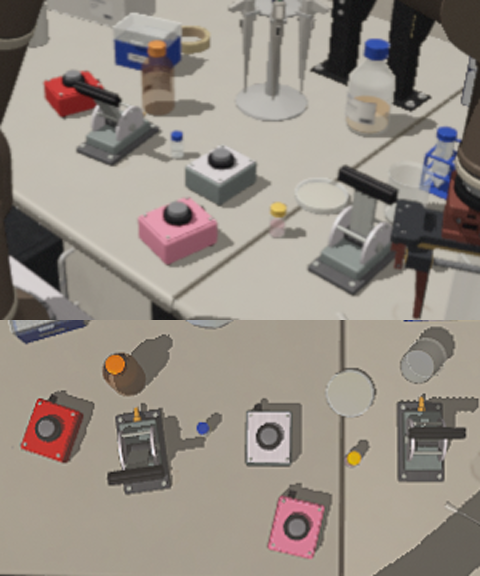

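View pics/scene.png

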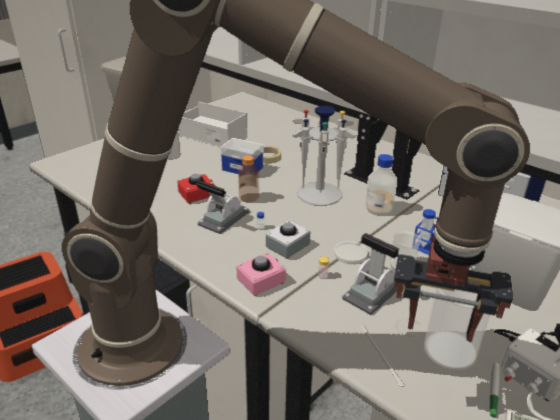

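The target is the left valve: its lever leans back and the brown bottle with the orange cap stands behind it at about (248,180). The right valve at (378,265) has an upright lever and the beaker behind it, so I leave it alone. There are three button boxes: red (196,185), pink (261,270) and grey (288,236). The grey one is the start box. The enlarged crops confirm both choices. Next I refine the bar, yaw and button from depth.

Run:
```python
from h import *
p=env.get_image("top")
def cloud(m): 
    return np.array([unproj(p,(c,r)) for r,c in zip(*np.nonzero(m)) if p["range_z"][r,c]>0])
def box(P):
    (c,s,a)=cv2.minAreaRect(P[:,:2].astype(np.float32)); return np.round(c,4),np.round(s,4),round(a,1)
rows,cols=np.mgrid[190:265,170:250]
P=np.array([np.r_[unproj(p,(c,r)),c,r] for r,c in zip(rows.ravel(),cols.ravel()) if p["range_z"][r,c]>0])
b=P[(P[:,2]>.118)&(P[:,2]<.17)&(P[:,0]<.5)]; print("bar",len(b),box(b),b[:,:3].mean(0),np.percentile(b[:,2],[5,50,95]))
for lo,hi in((.008,.03),(.012,.05),(.008,.16)):
    b=P[(P[:,2]>lo)&(P[:,2]<hi)&(P[:,0]<.575)&(abs(P[:,1]-.225)<.08)]; print("base",len(b),box(b))
for k in("bottle_valve","start_button_top","start_box","brown_bottle"):
    for d in env.masks_of(k,p)[:3]:
        Q=cloud(d["mask"]); 
        print(k,round(d["confidence"],2),np.round(d["point"]),box(Q),np.percentile(Q[:,2],[5,50,95]).round(3))
rows,cols=np.mgrid[190:240,265:320]
P=np.array([unproj(p,(c,r)) for r,c in zip(rows.ravel(),cols.ravel()) if p["range_z"][r,c]>0])
b=P[(P[:,2]>.06)&(P[:,2]<.09)];print("btn",box(b),np.median(b[:,2]))
```

```text
bar 314 (array([0.4363, 0.2196]), array([0.0281, 0.0969]), 9.6) [0.43430031 0.21843348 0.13897578] [0.12870717 0.139846   0.14663112]
base 511 (array([0.4712, 0.2215]), array([0.2014, 0.1235]), 9.4)
base 609 (array([0.4897, 0.2271]), array([0.1561, 0.0863]), 9.0)
base 1529 (array([0.4712, 0.2215]), array([0.2014, 0.1235]), 9.4)
bottle_valve 0.77 [209. 225.] (array([0.4855, 0.2406]), array([0.1532, 0.1207]), 10.3) [0.009 0.043 0.143]
start_button_top 0.49 [306. 271.] (array([ 0.3517, -0.0606]), array([0.0283, 0.0281]), 47.6) [0.068 0.073 0.077]
start_box 0.89 [148. 210.] (array([0.5266, 0.3943]), array([0.0876, 0.1134]), 74.1) [0.029 0.051 0.072]
start_box 0.77 [288. 215.] (array([ 0.5189, -0.0096]), array([0.0876, 0.1129]), 88.7) [0.032 0.051 0.072]
start_box 0.64 [305. 267.] (array([ 0.36  , -0.0647]), array([0.0919, 0.117 ]), 78.2) [0.024 0.051 0.073]
brown_bottle 0.77 [198. 174.] (array([0.6352, 0.2652]), array([0.093 , 0.0725]), 13.0) [0.014 0.106 0.149]
brown_bottle 0.38 [291. 215.] (array([ 0.5188, -0.0085]), array([0.0841, 0.1122]), 89.2) [0.032 0.051 0.072]
btn (array([ 0.5143, -0.0067]), array([0.0493, 0.0458]), 61.2) 0.067525034782291
```

```bash
cat >> h.py <<'E'
yaw=.166; ex=np.array([np.cos(yaw),np.sin(yaw),0]); O=np.array([.487,.228,0])
rot=np.pi*np.array([np.cos(yaw/2),np.sin(yaw/2),0])
E
python3 - <<'E'
from h import *
t=env.read_tool_pos(); env.movel([t[0],t[1],.33],speed=.2)
env.command_gripper(0)
S=O-.105*ex
env.move_ptp(S+[0,0,.30],rot)
print(env.read_time_s(),env.read_tool_pos())
env.movel(S+[0,0,.117],speed=.12)
print(env.read_time_s(),env.read_tool_pos(),env.read_force(),env.read_joints().__repr__(),env.read_finger_gap())
p=env.get_image("scene");cv2.imwrite("pics/pre.png",cv2.resize(p["frame"][100:310,100:380],None,fx=2.5,fy=2.5))
E
```

```text
6.2167 [0.38392271 0.21009277 0.29996599]
7.8917 [0.38380248 0.21081439 0.11750155] [ 0.2836013  -0.45137248 -0.9146096 ] array([ 0.26252833,  0.42738551, -1.06153888,  2.09794825,  0.48708338,
        0.88538733, -2.48605193]) 0.00040686100549372007
```

View pics/pre.png

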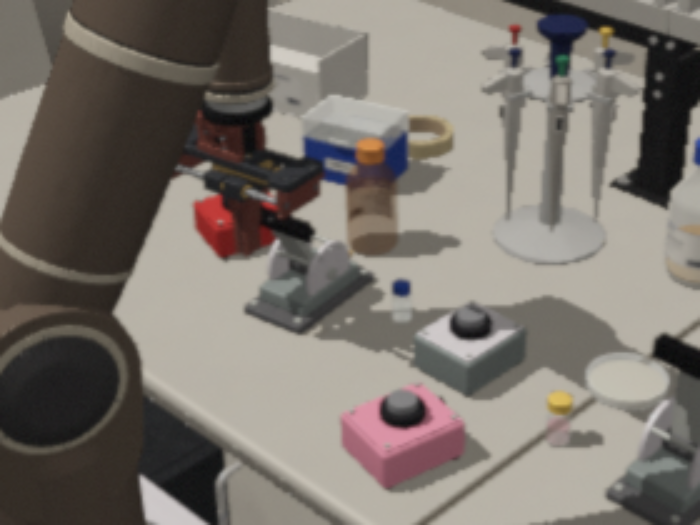

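The fingers at crop (240,225) stand just on the near side of the black bar (290,228), clear of the red box. Next is the slow push, watching the force.

Run:
```python
from h import *
x=-.105; log=[]
while x<.045:
    x+=.005
    env.movel(O+x*ex+[0,0,.117],speed=.03)
    f=env.read_force(); fx=-f@ex
    log.append((round(x*1000),round((env.read_tool_pos()-O)@ex*1000,1),round(fx,1)))
    if fx>(22 if x>.012 else 35): break
print(log,env.read_time_s(),f)
p=env.get_image("top");cv2.imwrite("pics/pushed.png",cv2.resize(p["frame"][150:290,130:330],None,fx=3,fy=3))
env.movel(O+(x-.05)*ex+[0,0,.117],speed=.1)
p=env.get_image("top");cv2.imwrite("pics/after.png",cv2.resize(p["frame"][150:290,130:330],None,fx=3,fy=3))
p2=env.get_image("scene")
for q in(p,p2):
  for k,h in(("bottle_bar",.13),("start_button_top",.067)):
    for d in env.spot_point(k,q)[:3]: print(k,round(d["confidence"],2),np.round(d["point"]),unproj(q,d["point"],h=h).round(3))
# dark round button pixels by depth
rows,cols=np.mgrid[195:235,270:315]
P=np.array([np.r_[unproj(p,(c,r)),p["frame"][r,c].max()] for r,c in zip(rows.ravel(),cols.ravel()) if p["range_z"][r,c]>0])
b=P[(P[:,2]>.056)&(P[:,2]<.09)&(P[:,3]<130)];print("btn",len(b),b.min(0).round(3),b.max(0).round(3),np.median(b,0).round(4))
print(env.read_time_s())
```

```text
[(-100, np.float64(-99.7), np.float64(0.1)), (-95, np.float64(-94.9), np.float64(-0.3)), (-90, np.float64(-89.8), np.float64(-0.6)), (-85, np.float64(-84.8), np.float64(-0.8)), (-80, np.float64(-79.8), np.float64(0.1)), (-75, np.float64(-76.5), np.float64(5.6)), (-70, np.float64(-72.4), np.float64(9.7)), (-65, np.float64(-65.5), np.float64(2.9)), (-60, np.float64(-59.3), np.float64(0.8)), (-55, np.float64(-54.7), np.float64(0.4)), (-50, np.float64(-49.8), np.float64(0.7)), (-45, np.float64(-44.8), np.float64(0.4)), (-40, np.float64(-39.8), np.float64(-0.3)), (-35, np.float64(-34.9), np.float64(0.2)), (-30, np.float64(-29.8), np.float64(0.7)), (-25, np.float64(-24.8), np.float64(-0.2)), (-20, np.float64(-19.8), np.float64(-1.1)), (-15, np.float64(-14.9), np.float64(1.6)), (-10, np.float64(-10.2), np.float64(4.7)), (-5, np.float64(-5.5), np.float64(3.8)), (0, np.float64(-0.9), np.float64(5.6)), (5, np.float64(3.3), np.float64(6.3)), (10, np.float64(8.2), np.float64(7.4)), (15, np.float64(15.3), np.float64(2.0)), (20, np.float64(21.1), np.float64(-0.0)), (25, np.float64(25.3), np.float64(0.6)), (30, np.float64(28.0), np.float64(7.7)), (35, np.float64(28.5), np.float64(23.0))] 16.8083 [-22.13020693  -7.00828452  15.56722956]
bottle_bar 0.44 [197. 201.] [0.532 0.244 0.13 ]
start_button_top 0.6 [148. 207.] [0.521 0.397 0.067]
start_button_top 0.56 [291. 214.] [ 0.509 -0.017  0.067]
bottle_bar 0.81 [234. 175.] [0.54  0.231 0.13 ]
start_button_top 0.55 [195. 174.] [0.536 0.414 0.067]
start_button_top 0.51 [286. 224.] [0.522 0.005 0.067]
start_button_top 0.51 [260. 260.] [ 0.354 -0.056  0.067]
btn 133 [ 0.492 -0.046  0.056 42.   ] [5.36e-01 1.50e-02 7.70e-02 1.29e+02] [ 5.127e-01 -8.800e-03  6.350e-02  6.800e+01]
17.8083
```

View pics/after.png

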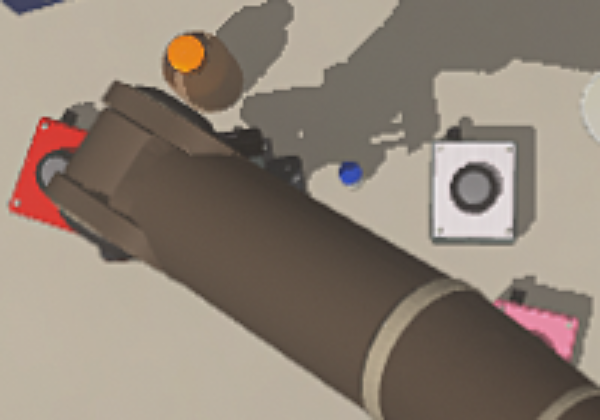

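The top view shows the bottle upright with the lever at its hard stop: TCP at 28 mm as predicted, bar at (0.54,0.235). The grey button is at crop (475,187), which is pixel (288.3,212.3). Now I press it.

Run:
```python
from h import *
p=env.get_image("top")
B=unproj(p,(288.3,212.3),h=.067); Z=p["range_z"][208:217,284:293]
print(B,unproj(p,(288.3,212.3)),unproj(p,(287.7,213.7),h=.05))
assert abs(B[0]-.513)<.012 and abs(B[1]+.009)<.012
t=env.read_tool_pos(); env.movel([t[0],t[1],.26],speed=.2)
q=env.get_image("scene")
for d in env.spot_point("bottle_bar",q)[:2]: print(d["confidence"],unproj(q,d["point"],h=.13).round(3),unproj(q,d["point"]).round(3))
env.move_ptp([B[0],B[1],.2],[np.pi,0,0])
env.movel([B[0],B[1],.088],speed=.12)
f0=env.read_force()[2]; z=.088; log=[]
while z>.05:
    z-=.002; env.movel([B[0],B[1],z],speed=.03); f=env.read_force()[2]-f0
    log.append((round(z,3),round(env.read_tool_pos()[2]*1000,1),round(f,1)))
    if f>16: break
print(log)
q=env.get_image("scene");cv2.imwrite("pics/press.png",cv2.resize(q["frame"][100:310,100:380],None,fx=2.5,fy=2.5))
env.hold(.2); print(env.read_tool_pos(),env.read_force())
env.movel([B[0],B[1],.2],speed=.12)
print(env.read_time_s())
```

```text
[ 0.51397012 -0.00926167  0.067     ] [ 0.51264491 -0.00908474  0.07855558] [ 0.51179372 -0.00784878  0.05      ]
0.79 [0.529 0.228 0.13 ] [0.525 0.224 0.133]
[(0.086, np.float64(86.3), np.float64(1.1)), (0.084, np.float64(83.9), np.float64(0.2)), (0.082, np.float64(81.8), np.float64(-0.8)), (0.08, np.float64(79.9), np.float64(0.8)), (0.078, np.float64(77.9), np.float64(1.5)), (0.076, np.float64(75.9), np.float64(-0.3)), (0.074, np.float64(73.9), np.float64(0.6)), (0.072, np.float64(72.1), np.float64(2.3)), (0.07, np.float64(70.1), np.float64(3.1)), (0.068, np.float64(68.1), np.float64(3.8)), (0.066, np.float64(66.4), np.float64(8.5)), (0.064, np.float64(65.9), np.float64(28.3))]
[ 0.51439212 -0.00921236  0.06594469] [-5.70014363 -0.07635319 28.24796021]
25.4083
```

View pics/press.png

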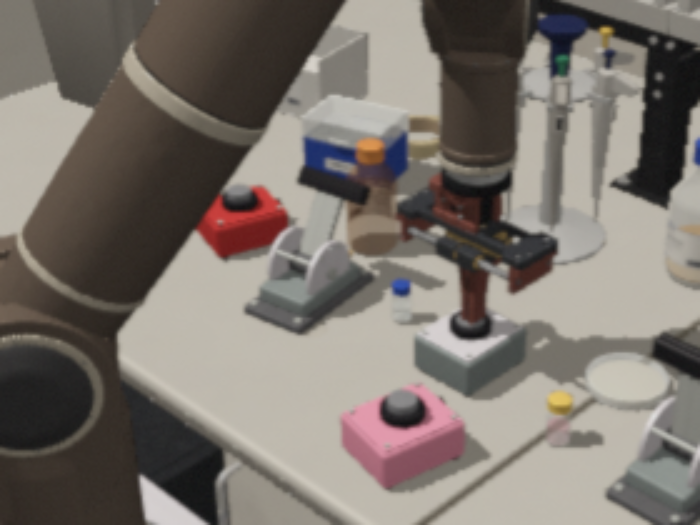

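The fingers are on the grey button at crop (470,325). Contact came at 72 mm and the hard stop at 66 mm, which is the full 6 mm of travel. The lever leans towards the bottle, which still stands. One numeric check of the bar, then I hand in.

Run:
```python
from h import *
p=env.get_image("top")
rows,cols=np.mgrid[180:265,170:250]
P=np.array([unproj(p,(c,r)) for r,c in zip(rows.ravel(),cols.ravel()) if p["range_z"][r,c]>0])
b=P[(P[:,2]>.118)&(P[:,2]<.17)&(P[:,0]<.59)]
c,s,a=cv2.minAreaRect(b[:,:2].astype(np.float32)); d=(np.r_[c,0]-O)@ex
print(len(b),c,s,a,"along",d,np.percentile(b[:,2],[50,95]))
if .042<d<.062: print(env.read_force()); print(env.sign_off())
```

```text
353 (0.5356478095054626, 0.2359197735786438) (0.031228376552462578, 0.09753288328647614) 8.982890129089355 along 0.049287730564774285 [0.13881057 0.14605608]
[-0.2491343  -0.61970797  0.78154956]
the job is handed in; nothing more can be done
None
```

The job is handed in: the lever of the valve in front of the brown bottle is at its second stop (bar measured 49 mm past the pivot, 52 mm nominal), and only then was the grey start button pressed through its full 6 mm and released, by about 25 s of the 43 s allowed.

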